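Draw the spindle out of the label-roll stand

ROBOT

A 6-joint arm with a two-finger parallel gripper is mounted at the origin on a cart in front of the work surface, level with it; the furniture and walls round the work are solid. World frame = base frame: x ahead of the robot, y to its left, z up, the work surface at z = 0. Lengths are in m, angles in rad, forces in N, time in s.
With the tool pointing down it reaches from about 0.375 to 0.975 m from the base axis. Payload 3.8 kg.
Tool frame: the origin (TCP) lies midway between the tips of the shut fingers; the grasp point (between the pads) lies 19 mm behind it; x points along the fingers, y is the direction in which the jaws open and shut, and the axes are right-handed (so a half turn about x gives the same grasp; the last joint's range is limited). The gripper opens to 85 mm and grips with 20 to 120 N. Pads are 22 mm wide; open, the fingers measure 114 mm over their backs; the gripper's body (76 mm by 85 mm) begins 54 mm behind the grasp point. The pads swing forward as they close: fully open they stand 13 mm farther back than shut.
Start: joints at [-1.316, 0.264, 1.604, -0, 1.274, -0.037], TCP at [0.194, -0.646, 0.231] pointing down, gripper open.
Joint ranges: [-2.63, 2.63], [-0.94, 2.18], [0.31, 2.57], [-1.31, 4.45], [0, 2.66], [-2.55, 2.55]. Speed limits (rad/s): [2.57, 2.57, 3.14, 3.14, 3.14, 3.14].

INTERFACE

Orientations are given as a rotation vector (axis times angle).
In Python, from workcell import read_state, read_camera, get_calibration, finish_job gives the robot as it stands. The module is installed in compiled form; this text tells all that it offers.
- The arm moves only by the shell command python3 -m creep 'ROWS' [FORCE]. ROWS is JSON, a list of rows, each a list of 3 entries, a list of its own where there are three numbers: the closure in counts, from 0 (fully open) to 255 (shut), then the shift along the world's x, y, z in mm, then the turn about the world's z in rad. In form: [[hand, [tx, ty, tz], spin], ...]. A call has exactly 8 rows; each row shifts and turns the commanded pose from where the row before left it; what a row does not reach is not made up. A row lasts 1/12 s, in which the tool goes at most 41.7 mm and 7.16 degrees, less where a joint would pass 70% of its speed; a pose out of reach is approached as far as the arm can. A call is refused whole if a number of a shift passes 41.7 or a number of a turn 0.125, either way. A call with a gripper value outside its range is refused whole. The fingers move at their own pace and stop on an object; FORCE is the grip in N (left out, the last holds). Time passes only in rows, so rows that do not move let the fingers close, or fill a call up. It gives the time, the measured TCP pose, the force and the opening at its end, in the units of the state.
- read_state(): the state, without advancing time (a new reading comes with each control period).
- read_camera(name): name is "scene" or "side" or "wrist"; returns (picture, depth): 480x640x3 uint8, blue, green, red; 480x640 float32, m along the optical axis (not along the pixel's ray), 0 where there is no reading.
- get_calibration(name): a dict with "K" (3x3 intrinsics, pixels), "eye" and "orientation" of the camera in the world. Camera axes: x right, y down, z forward; pixel columns grow to the right and rows downward; lengths in m; the calibration is good to about 2 mm. A picture is of the moment at which its call begins: read the wrist's pose just before it. get_calibration takes no time and is no camera call; for the wrist camera it gives the pose at the moment of the call.
- finish_job(): hands the job in, once; it reports no verdict.
The state is a dict: "time": time; "q": joint angles; "joint_vel": joint speeds; "joint_torque": joint torques, N m; "tool_pos": TCP position; "tcp_rot": TCP orientation; "wrist_force": force on the tool from outside, world axes, zero at the start; "torque": the same for the moment, N m; "width": opening from 0.0 (shut) to 1.0 (fully open).
Only numpy, scipy, OpenCV 4.12 (cv2) and the standard library are available. Lean on these libraries where they do the work, as an engineer would, in place of code of your own. Each camera call takes 0.05 s, during which the arm holds its last target.

TASK

A new label roll is due: draw the steel spindle all the way out of the sleeve of the roll stand, taking a fresh grip as often as needed, and lay it across the two vees of the grey rest, roughly centred, and let go. Do not let the spindle fall on the bench, and leave the other things on the bench where they stand.

Things in the scene. Friction and masses are not known exactly. Their poses are not given: they have to be found in the camera images.
- stand: Roll stand, fixed: aluminium base plate 310 x 80 x 10 mm with a grey horizontal tube (the sleeve, 186 mm long, 32 mm outer and 20 mm inner diameter, shut at the back) and a steel fork. Origin: on the bench straight under the mouth of the sleeve. +x: the level direction in which the spindle is drawn; z up. The sleeve runs from x = -186 mm to 0, the plate from -192 to 118 mm.
- sleeve_mouth (a point): Centre of the open mouth of the sleeve, 65 mm above the bench. Between mouth and fork there is 100 mm free, with only the base plate (top 10 mm high) below the spindle: the place to grip.
- fork_notch (a point): Middle of the notch floor of the fork, 54 mm high. The fork is 8 mm thick, at x = 100 to 108 mm of the stand: two uprights 82 mm high, 56 mm wide over both, with a notch 22 mm wide, open at the top, in which the spindle slides. Fingers that hold the spindle cannot pass it, so each pull ends before it.
- turret_top (a point): Top of the black turret on the sleeve, 103 mm high, 22 mm across, at x = -18 mm of the stand. It houses a spring brake shoe that presses on the spindle with about 4 N: pulling takes about 3 to 10 N, and a spindle that is still in the sleeve stays where it is left.
- spindle_mid (a point): Centre of the spindle: a plain loose steel rod with round ends, 14 mm in diameter, 210 mm long, about 0.14 kg; x axis along it, to its front end. It starts level in the sleeve along the stand's x, its axis 63 mm above the bench, its front end 35 to 50 mm out of the mouth. It can be lifted out of the fork only when its back end has left the mouth.
- spindle_front (a point): Outermost point of the front end of the spindle (the end that sticks out of the sleeve at the start), 105 mm from the centre.
- spindle_back (a point): Outermost point of the back end of the spindle, 105 mm from the centre; inside the sleeve at the start.
- rest: Spindle rest, fixed: grey plastic base plate 170 x 70 x 8 mm with two posts 10 mm thick that stand 120 mm apart (at x = -60 and +60 mm) and each carry an open 90-degree vee, 38 mm wide between its upper edges, which are about 60 mm above the bench. Origin: on the bench under its centre; x runs through both vees, z up. The laid spindle lies along x with its axis 50 mm above the bench; either way round is right.
- label_roll: Bystander: cream label roll standing on its face, 60 mm across, 32 mm high. Origin: centre of its underside. Leave it alone.
- amber_bottle: Bystander: brown bottle with white cap, 43 mm across, 70 mm high. Origin: centre of its underside. Leave it alone.
- white_bottle: Bystander: white bottle, 35 mm across, 55 mm high. Origin: centre of its underside. Leave it alone.
- timer: Bystander: white bench timer, 34 x 64 x 60 mm. Origin: centre of its underside. Leave it alone.
- stamp: Bystander: hand stamp, 30 x 50 x 67 mm. Origin: centre of its underside. Leave it alone.

How it is judged:
On the way:
1. the back end of the spindle has left the mouth of the sleeve (x of spindle_back in the frame of stand above 0 m), for 0.1 s.
At the end, for the whole second after the job is handed in: The spindle lies at rest and released in both vees of the rest: its centre within 30 mm of the rest's centre lengthwise and 8 mm sideways, 44 to 56 mm above the bench, along the rest within 0.08 rad (x of spindle_mid in the frame of rest between -0.03 and 0.03 m and y of spindle_mid in the frame of rest between -0.008 and 0.008 m and z of spindle_mid in the frame of rest between 0.044 and 0.056 m and angle between the x axis of spindle_mid and the x axis of rest, either way round below 0.08 rad and linear speed of spindle below 0.02 m/s and contact force between spindle and the fingers below 0.05 N); the robot touches nothing.
It fails at once if the spindle falls towards the bench (its centre below 30 mm) (height (world z) of spindle_mid below 0.03 m).
It fails at once if a bystander is shifted by more than 40 mm (distance of any of label_roll, amber_bottle, white_bottle, timer, stamp from where it was at the start of the episode above 0.04 m).
It also fails if it takes over 51 s, if anything falls off the work surface, if the arm or the gripper's body presses on something with over 40 N, if the wrist force passes 120 N, or if a joint passes its speed limit or range.

## Working session

There is one attempt and no reset: what is moved stays moved. The work goes in short steps, Python scripts to look and compute and a shell command to move; the robot and the scene stay as the last step left them, time stands still between calls to the robot, and variables do not carry over. Pictures are saved under pics/ and viewed, and the job is handed in when it is done.

```bash
mkdir -p pics; python3 - <<'E'
from workcell import *
import cv2,numpy as np
s=read_state();print(s)
for n in ["scene","side"]:
    im,d=read_camera(n);cv2.imwrite(f"pics/{n}0.png",im);np.savez(f"{n}0.npz",im=im,d=d,**{k:np.array(v) for k,v in get_calibration(n).items()})
    print(n,get_calibration(n))
E
```

```text
{'time': 0.0, 'q': array([-1.31589179e+00,  2.64765973e-01,  1.60535784e+00,  1.12012202e-05,
        1.27368176e+00, -3.68972022e-02]), 'joint_vel': array([ 0.00046049,  0.00037556,  0.00049503,  0.0018421 ,  0.00142494,
       -0.00075174]), 'joint_torque': array([-1.67031849e-03, -5.15101790e+01, -3.67310286e+01, -1.15591329e-04,
        1.25000239e-02,  4.47764705e-06]), 'tool_pos': array([ 0.19400568, -0.64577101,  0.2299621 ]), 'tcp_rot': array([ 2.0653792 ,  0.3058266 , -2.06585959]), 'wrist_force': array([-0.14804541, -0.06249037, -0.28887338]), 'torque': array([-0.00667273,  0.0337211 , -0.0045757 ]), 'width': 0.9969352101408607}
scene {'K': array([[490.39715699,   0.        , 316.81784216],
       [  0.        , 490.39715699, 245.68684693],
       [  0.        ,   0.        ,   1.        ]]), 'eye': array([-0.31071238, -0.44395017,  0.6851237 ]), 'orientation': array([-1.85723431,  1.17073051, -0.64480374])}
side {'K': array([[556.58180021,   0.        , 315.44632601],
       [  0.        , 556.58180021, 236.39643467],
       [  0.        ,   0.        ,   1.        ]]), 'eye': array([0.30247182, 0.74325949, 0.73477449]), 'orientation': array([-0.44639673,  2.68380529, -1.27035322])}
```

View pics/scene0.png

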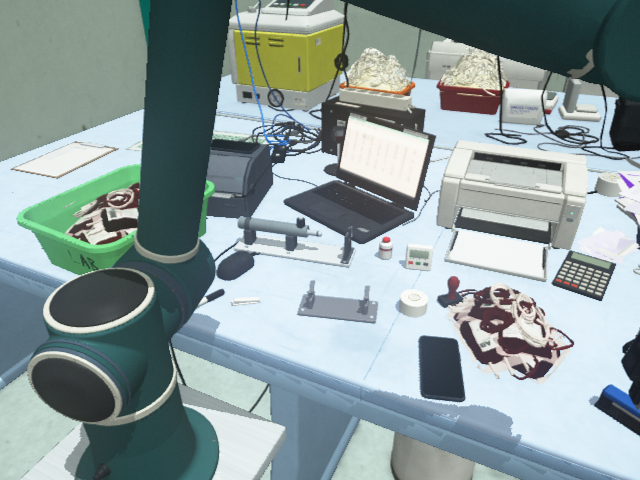

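View pics/side0.png

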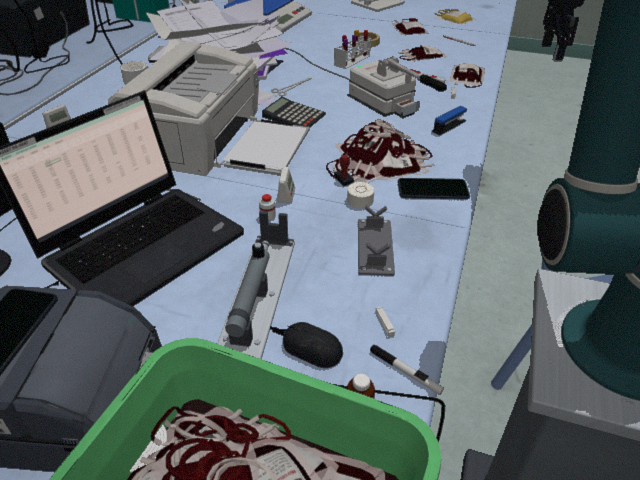

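The scene view shows the stand with its turret at about (291,240), fork at (348,243) and spindle tip at about (320,233), and the rest at (338,305). In the side view the stand runs from (238,330) to (275,220) and the rest is at (376,247). Next I'll enlarge crops of both.

```bash
python3 - <<'E'
import cv2,numpy as np
a=np.load("scene0.npz")["im"];b=np.load("side0.npz")["im"]
c=cv2.resize(a[205:330,230:390],None,fx=5,fy=5,interpolation=cv2.INTER_CUBIC)[:600];cv2.imwrite("pics/c1.png",c)
c=cv2.resize(b[180:360,210:410],None,fx=3.3,fy=3.3,interpolation=cv2.INTER_CUBIC);cv2.imwrite("pics/c2.png",c[:600])
E
cat > h.py <<'E'
import numpy as np,cv2
from scipy.spatial.transform import Rotation as R
def load(n,k=0):
    z=np.load(f"{n}{k}.npz");return z
def ray(z,u,v):
    K=z["K"];d=np.array([(u-K[0,2])/K[0,0],(v-K[1,2])/K[1,1],1.]);return z["eye"],R.from_rotvec(z["orientation"]).as_matrix()@d
def onz(z,u,v,h):
    e,d=ray(z,u,v);return e+d*(h-e[2])/d[2]
def two(z1,p1,z2,p2):
    e1,d1=ray(z1,*p1);e2,d2=ray(z2,*p2)
    t=np.linalg.lstsq(np.c_[d1,-d2],e2-e1,rcond=None)[0];a=e1+d1*t[0];b=e2+d2*t[1];return (a+b)/2,np.linalg.norm(a-b)
def cloud(z):
    K=z["K"];d=z["d"];v,u=np.mgrid[:480,:640]
    P=np.stack([(u-K[0,2])/K[0,0]*d,(v-K[1,2])/K[1,1]*d,d],-1)
    P=P@R.from_rotvec(z["orientation"]).as_matrix().T+z["eye"];P[d==0]=np.nan;return P
E
```

```text
(no output)
```

View pics/c1.png

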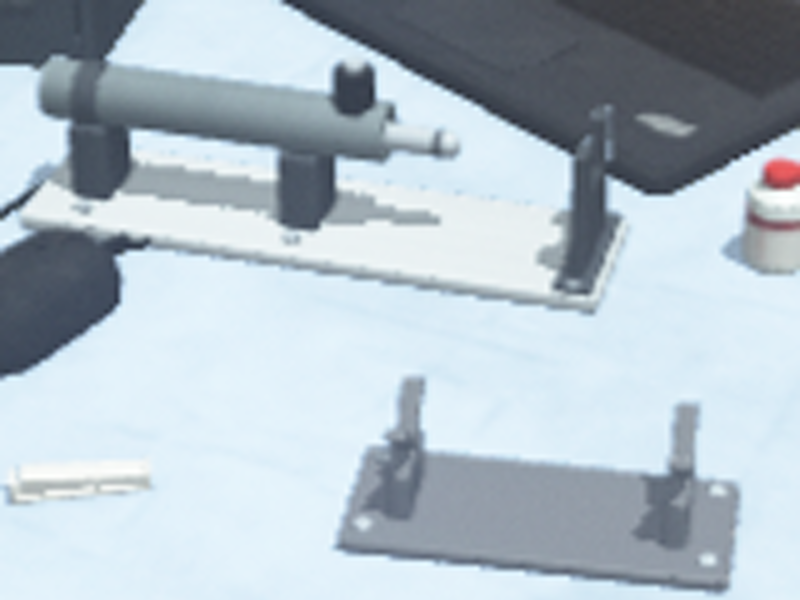

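View pics/c2.png

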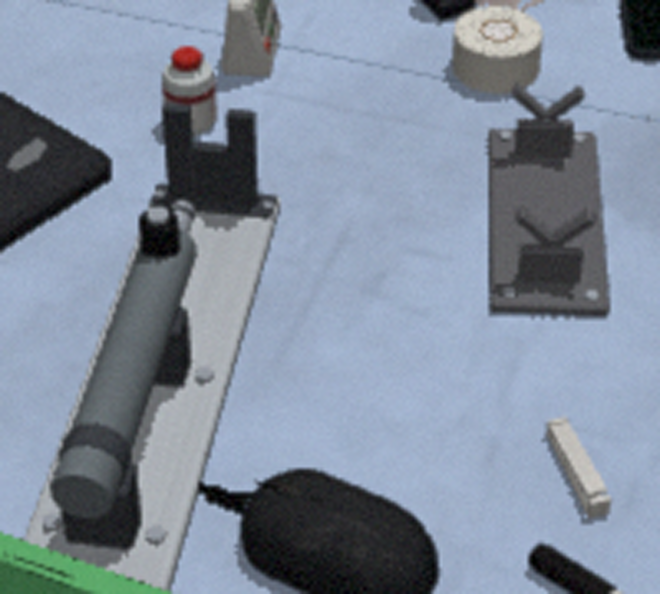

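The crops show the spindle tip at scene crop (458,143), the turret top at (354,66), the fork and the two vees of the rest clearly; in the side crop the turret top is at (158,216). Next I'll compute positions for them.

```bash
python3 - <<'E'
from h import *
np.set_printoptions(precision=4,suppress=True)
A=load("scene");B=load("side")
s=lambda u,v:(u/5+230,v/5+205)
t=lambda u,v:(u/3.3+210,v/3.3+180)
print("turret",two(A,s(355,68),B,t(158,214)))
print("plate corners scene z=.01")
for p in [(22,222),(595,305),(625,222),(68,165)]: print(onz(A,*s(*p),.01))
print("side"); 
for p in [(277,207),(165,192)]: print(onz(B,*t(*p),.01))
print("rest plate scene z=.008 side")
for p in [(340,543),(727,582),(738,487),(365,448)]: print(onz(A,*s(*p),.008))
for p in [(492,308),(608,308),(594,133),(490,130)]: print(onz(B,*t(*p),.008))
print("tip",onz(A,*s(458,143),.063))
print("fork tops side z.082")
for p in [(178,110),(242,113)]: print(onz(B,*t(*p),.082))
print("vee upper edges z.06")
for p in [(521,90),(580,92),(521,213),(591,215)]: print(onz(B,*t(*p),.06))
for p in [(413,378),(687,405)]: print(onz(A,*s(*p),.06))
for n,z in (("A",A),("B",B)):
    P=cloud(z);m=(P[...,2]>.035)&(P[...,2]<.11)&(P[...,0]>.3)&(P[...,0]<.75)&(abs(P[...,1])<.45)
    # table height check
    k=(abs(P[...,2])<.02)&(P[...,0]>.4)&(P[...,0]<.6)&(abs(P[...,1])<.3);print(n,np.nanmedian(P[k],0))
E
```

```text
turret (array([0.6414, 0.0636, 0.0983]), np.float64(0.0004986304376203994))
plate corners scene z=.01
[0.5638 0.22   0.01  ]
[ 0.6193 -0.078   0.01  ]
[ 0.6966 -0.0627  0.01  ]
[0.6228 0.23   0.01  ]
side
[ 0.6217 -0.0602  0.01  ]
[ 0.6925 -0.0512  0.01  ]
rest plate scene z=.008 side
[ 0.4072 -0.0479  0.008 ]
[ 0.4541 -0.2067  0.008 ]
[ 0.5165 -0.1891  0.008 ]
[ 0.4712 -0.0272  0.008 ]
[ 0.4733 -0.0178  0.008 ]
[ 0.41   -0.0395  0.008 ]
[ 0.4548 -0.1988  0.008 ]
[ 0.5193 -0.18    0.008 ]
tip [0.6512 0.0112 0.063 ]
fork tops side z.082
[ 0.6766 -0.0448  0.082 ]
[ 0.6398 -0.0544  0.082 ]
vee upper edges z.06
[ 0.4964 -0.1593  0.06  ]
[ 0.4614 -0.1692  0.06  ]
[ 0.4665 -0.0449  0.06  ]
[ 0.4284 -0.0561  0.06  ]
[ 0.4645 -0.0553  0.06  ]
[ 0.4968 -0.17    0.06  ]
A [ 0.4855 -0.0675  0.0007]
B [ 0.4957  0.0225 -0.0019]
```

```bash
python3 - <<'E'
from h import *
from workcell import *
s=read_state();print(R.from_rotvec(s["tcp_rot"]).as_matrix().round(3));print({k:v for k,v in get_calibration("wrist").items()})
c=get_calibration("wrist");M=R.from_rotvec(s["tcp_rot"]).as_matrix();print(M.T@(c["eye"]-s["tool_pos"]),M.T@R.from_rotvec(c["orientation"]).as_matrix())
E
python3 -m creep '[[0,[18,35,8],0],[0,[18,35,8],0],[0,[18,35,8],0],[0,[18,35,8],0],[0,[18,35,8],0],[0,[18,35,8],0],[0,[18,35,8],0],[0,[18,35,8],0]]'
python3 -m creep '[[0,[20,35,0],0],[0,[20,35,0],0],[0,[20,35,0],0],[0,[20,35,0],0],[0,[20,35,0],0],[0,[20,35,0],0],[0,[20,35,0],0],[0,[0,0,0],0]]'
```

```text
[[-0.001  0.288 -0.958]
 [ 0.002 -0.958 -0.288]
 [-1.    -0.002 -0.   ]]
{'K': array([[406.68826319,   0.        , 319.02746315],
       [  0.        , 406.68826319, 243.19697315],
       [  0.        ,   0.        ,   1.        ]]), 'eye': array([ 0.26593394, -0.62426948,  0.37265291]), 'orientation': array([ 2.32330529, -1.72819899, -0.25763603])}
[-0.14259207 -0.00023299 -0.07510886] [[-5.28015149e-04 -2.89763065e-01  9.57098264e-01]
 [ 9.99999804e-01 -4.76419554e-04  4.07446414e-04]
 [ 3.37917407e-04  9.57098291e-01  2.89763259e-01]]
time: 0.77
tool_pos: [0.3384, -0.3644, 0.2951]
tcp_rot: [2.065, 0.304, -2.065]
wrist_force: [0.9, 0.5, 0.8]
width: 0.998
time: 1.43
tool_pos: [0.4805, -0.1154, 0.2949]
tcp_rot: [2.064, 0.314, -2.061]
wrist_force: [-0.4, -0.0, 0.6]
width: 1.002
```

```bash
cat >> h.py <<'E'
def shot(n,k):
    from workcell import read_camera,get_calibration
    c=get_calibration(n);im,d=read_camera(n);cv2.imwrite(f"pics/{n}{k}.png",im);np.savez(f"{n}{k}.npz",im=im,d=d,**{a:np.array(b) for a,b in c.items()})
E
python3 - <<'E'
from h import *
from workcell import *
print(read_state()["q"].round(3));shot("wrist",1)
E
```

```text
[-0.289 -0.118  1.896  0.004  1.364  0.983]
```

View pics/wrist1.png

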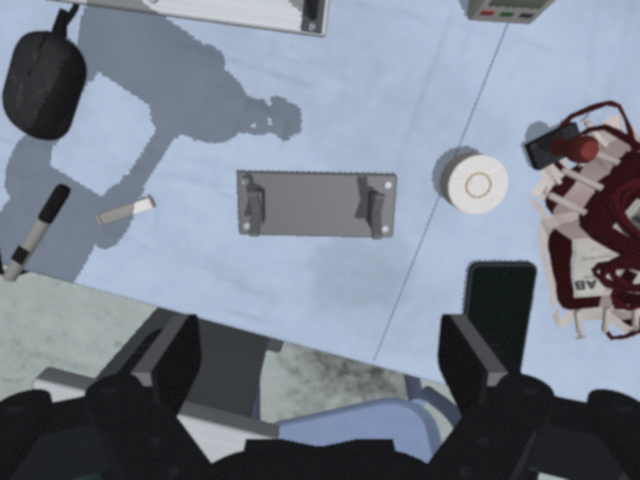

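The wrist view shows the rest plate with corners (237,170), (396,174), (396,237), (237,235) and the label roll at (477,184), clear of it. Now I'll turn the jaws across the spindle and move over the stand.

```bash
python3 - <<'E'
from h import *
np.set_printoptions(precision=4,suppress=True)
z=load("wrist",1)
c=np.array([onz(z,*p,.008) for p in [(237,170),(396,174),(396,237),(237,235)]]);print(c,c.mean(0))
for i in range(4):
    d=c[(i+1)%4]-c[i];print(np.linalg.norm(d),np.degrees(np.arctan2(d[1],d[0])))
E
python3 -m creep '[[0,[10,10,0],0.12],[0,[10,10,0],0.12],[0,[10,10,0],0.12],[0,[10,10,0],0.12],[0,[10,10,0],0.12],[0,[10,10,0],0.12],[0,[10,10,0],0.12],[0,[10,10,0],0.12]]'
python3 -m creep '[[0,[10,10,0],0.12],[0,[10,10,0],0.12],[0,[10,10,0],0.12],[0,[10,10,0],0.12],[0,[10,10,0],0],[0,[0,0,0],0],[0,[0,0,0],0],[0,[0,0,0],0]]'
python3 - <<'E'
from h import *
from workcell import *
s=read_state();M=R.from_rotvec(s["tcp_rot"]).as_matrix();print(s["q"].round(3),s["tool_pos"],np.degrees(np.arctan2(M[1,1],M[0,1])));shot("wrist",2)
E
```

```text
[[ 0.4795 -0.0249  0.008 ]
 [ 0.5245 -0.1854  0.008 ]
 [ 0.4599 -0.2091  0.008 ]
 [ 0.4108 -0.0417  0.008 ]] [ 0.4687 -0.1153  0.008 ]
0.16666398950462227 -74.34008994520747
0.06877857204654526 -159.81322331501565
0.1744659665659429 106.36587139055123
0.07075299423802194 13.748201840523308
time: 2.15
tool_pos: [0.558, -0.0425, 0.2948]
tcp_rot: [1.436, 1.044, -1.438]
wrist_force: [0.4, -0.3, 0.1]
width: 0.998
time: 2.82
tool_pos: [0.6077, 0.0077, 0.295]
tcp_rot: [1.091, 1.28, -1.093]
wrist_force: [1.1, 0.7, -1.4]
width: 1.002
[-2.800e-02  1.050e-01  1.673e+00 -1.000e-03  1.364e+00 -1.860e-01] [0.60769916 0.00772093 0.29496008] 9.083775369082712
```

View pics/wrist2.png

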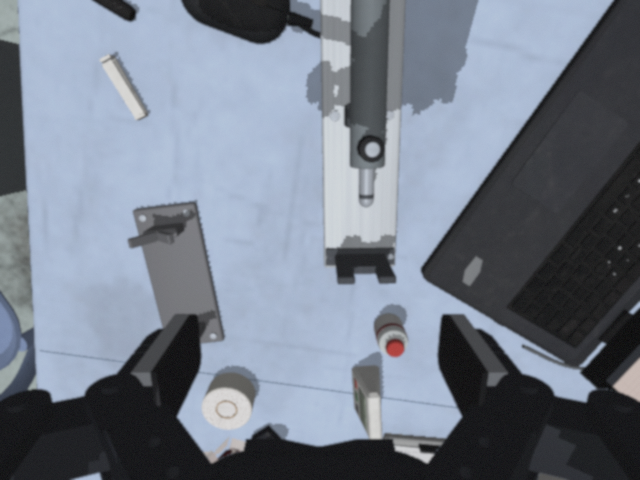

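The wrist view shows the turret top at (371,149), spindle tip at (366,204), fork at (365,262), and the white bottle (392,335) and timer (368,395) beyond the fork. I'll zoom in for pixels and check the clearance there.

```bash
python3 - <<'E'
import cv2
a=cv2.imread("pics/wrist2.png")
cv2.imwrite("pics/c3.png",cv2.resize(a[130:290,310:420],None,fx=3.7,fy=3.7,interpolation=cv2.INTER_CUBIC))
cv2.imwrite("pics/c4.png",cv2.resize(a[290:440,310:450],None,fx=4,fy=4,interpolation=cv2.INTER_CUBIC))
E
```

```text
(no output)
```

View pics/c3.png

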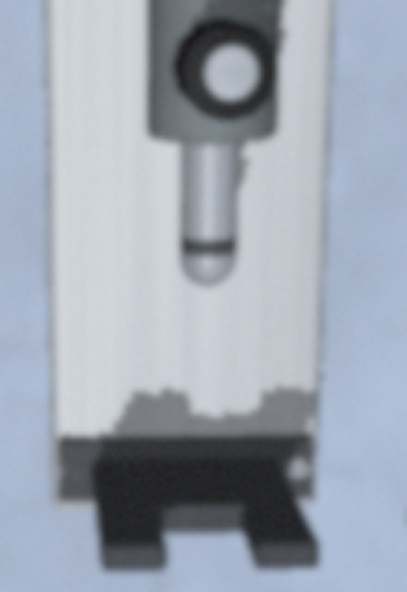

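View pics/c4.png

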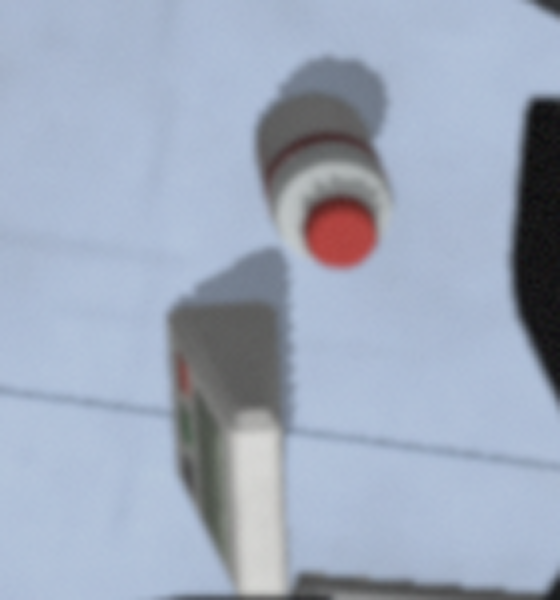

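```bash
python3 - <<'E'
from h import *
np.set_printoptions(precision=4,suppress=True)
z=load("wrist",2)
s=lambda u,v:(u/3.7+310,v/3.7+130)
t=lambda u,v:(u/4+310,v/4+290)
f=lambda n,p,h:print(n,onz(z,*p,h))
f("tip",s(208,285),.063);f("sp base",s(210,148),.063);f("mouth l",s(150,137),.065);f("mouth r",s(275,137),.065)
f("plateL",s(52,502),.01);f("plateR",s(314,500),.01);f("turret",s(226,68),.103)
f("forkL",s(133,545),.082);f("forkR",s(285,545),.082)
f("fork top L out",s(105,568),.082);f("fork top R out",s(316,568),.082);f("notch floor",s(203,505),.054)
a=onz(z,*(323,0),.01);f("edge L top",(321.5,0),.01);f("edge L at 240",(326,240),.01);f("edgeR 0",(405,0),.01);f("edgeR 240",(396.5,240),.01)
f("cap",t(341,232),.055);f("bottle top red bottom",t(335,200),.04);
f("timer tops",t(235,430),.06);f("timer",t(278,425),.06);f("timer far",t(285,595),.06)
c=np.array([onz(z,*p,.008) for p in [(134,209),(194,202),(223,337)]]);print(c,(c[0]+c[2])/2)
P=cloud(z);
for n,p in dict(sp=(367,185),cap=(395,348),tim=(378,410),turret=(371,149)).items(): print(n,P[p[1],p[0]])
print("bench",P[270,270],P[170,250],P[150,335])
E
```

```text
tip [0.6532 0.0107 0.063 ]
sp base [0.6471 0.0446 0.063 ]
mouth l [0.6318 0.0451 0.065 ]
mouth r [0.662  0.0499 0.065 ]
plateL [ 0.6274 -0.0723  0.01  ]
plateR [ 0.7054 -0.0592  0.01  ]
turret [0.6419 0.066  0.103 ]
forkL [ 0.6444 -0.0546  0.082 ]
forkR [ 0.6824 -0.0485  0.082 ]
fork top L out [ 0.6384 -0.0619  0.082 ]
fork top R out [ 0.6915 -0.0535  0.082 ]
notch floor [ 0.6648 -0.0509  0.054 ]
edge L top [0.5827 0.1865 0.01  ]
edge L at 240 [ 0.6246 -0.0424  0.01  ]
edgeR 0 [0.6593 0.1988 0.01  ]
edgeR 240 [ 0.701  -0.0302  0.01  ]
cap [ 0.7143 -0.1364  0.055 ]
bottle top red bottom [ 0.7151 -0.1354  0.04  ]
timer tops [ 0.697  -0.1985  0.06  ]
timer [ 0.7084 -0.195   0.06  ]
timer far [ 0.7218 -0.2507  0.06  ]
[[ 0.415  -0.0412  0.008 ]
 [ 0.4783 -0.0234  0.008 ]
 [ 0.5235 -0.1808  0.008 ]] [ 0.4693 -0.111   0.008 ]
sp [0.649  0.032  0.0695]
cap [ 0.7138 -0.136   0.0557]
tim [ 0.7102 -0.2127  0.0603]
turret [0.6418 0.0655 0.104 ]
bench [ 0.5677 -0.0906  0.0007] [ 0.5325  0.0186 -0.0009] [0.6181 0.0542 0.0099]
```

Measurements agree: stand axis −79.6°, mouth at (0.6455, 0.049), tip 39 mm out, so about 171 mm to draw. Rest centre is about (0.469, −0.113), axis −74°. The white bottle is about 10 mm off the spindle's side, the timer 38 mm beyond the end. Now I'll go to the first grip at 22 mm.

```bash
python3 -m creep '[[0,[8,4,-15],0.023],[0,[8,4,-20],0],[0,[8,4,-25],0],[0,[8,4,-25],0],[0,[10,4,-25],0],[0,[0,0,-20],0],[0,[0,0,-20],0],[0,[0,0,0],0]]' 60
python3 - <<'E'
from h import *
from workcell import *
s=read_state();M=R.from_rotvec(s["tcp_rot"]).as_matrix();print(s["tool_pos"],np.degrees(np.arctan2(M[1,1],M[0,1])));shot("wrist",3)
E
```

```text
time: 3.53
tool_pos: [0.6462, 0.0284, 0.1385]
tcp_rot: [1.068, 1.299, -1.079]
wrist_force: [-1.7, 0.6, -1.3]
width: 1.003
[0.64621202 0.02843333 0.13848146] 10.547093372941173
```

View pics/wrist3.png

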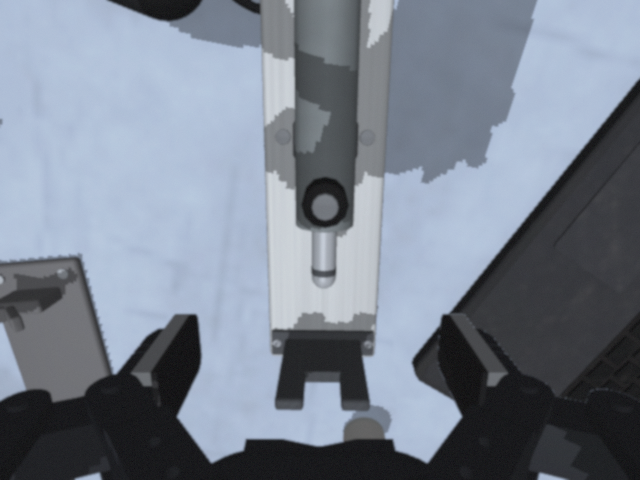

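The spindle runs from (323,230) to its tip at (322,288), about centred between the open fingers; the right finger is close to the laptop's corner, around (420,365).

```bash
python3 - <<'E'
from h import *
np.set_printoptions(precision=4,suppress=True)
z=load("wrist",3)
tip=onz(z,322.5,289,.063);b=onz(z,323.5,232,.063);print(tip,b)
m=(onz(z,295,226,.065)+onz(z,353,226,.065))/2;print("mouth",m)
P=cloud(z);print("laptop",P[350,440],P[365,425],onz(z,416,362,.02))
print("fork",(onz(z,290,405,.082)+onz(z,356,405,.082))/2)
u=np.array([.18,-.984]);n=np.array([.984,.18])
t=np.array([.6462,.0284])
for q in (tip,b,m): print(((q[:2]-t)@u).round(4),((q[:2]-t)@n).round(4))
for p in [(425,365),(440,350)]:print((P[p[1],p[0]][:2]-t)@u,(P[p[1],p[0]][:2]-t)@n)
E
```

```text
[0.6522 0.0097 0.063 ] [0.6464 0.0435 0.063 ]
mouth [0.6459 0.0474 0.065 ]
laptop [0.6902 0.0329 0.1539] [ 0.7417 -0.0551  0.018 ] [ 0.7338 -0.0527  0.02  ]
fork [ 0.6644 -0.054   0.082 ]
0.0195 0.0025
-0.0148 0.0029
-0.0188 0.0031
0.09937739109213027 0.07896213333190115
0.003509743884372754 0.04406794210075374
```

```bash
python3 -m creep '[[0,[1,-1,-20],0],[0,[1,-1,-20],0],[0,[1,0,-20],0],[0,[0,0,-15],0],[0,[0,0,0],0],[0,[0,0,0],0],[0,[0,0,0],0],[0,[0,0,0],0]]' 60
python3 - <<'E'
from workcell import *
s=read_state();print(s["tool_pos"],s["joint_vel"].round(3))
E
```

```text
time: 4.25
tool_pos: [0.6549, 0.0265, 0.0727]
tcp_rot: [1.074, 1.288, -1.07]
wrist_force: [0.7, -0.1, 0.1]
width: 0.999
[0.65488832 0.02652427 0.07268298] [ 0.    -0.     0.003  0.002 -0.001  0.001]
```

```bash
python3 -m creep '[[0,[-3,0,-6],0],[0,[-2,0,-6],0],[0,[0,0,0],0],[0,[0,0,0],0],[0,[0,0,0],0],[0,[0,0,0],0],[0,[0,0,0],0],[0,[0,0,0],0]]' 60
python3 - <<'E'
from h import *
from workcell import *
s=read_state();M=R.from_rotvec(s["tcp_rot"]).as_matrix();print(s["tool_pos"],np.degrees(np.arctan2(M[1,1],M[0,1])),s["q"].round(3));shot("wrist",4)
E
```

```text
time: 4.92
tool_pos: [0.6484, 0.0265, 0.0585]
tcp_rot: [1.073, 1.29, -1.072]
wrist_force: [-0.7, 0.1, -0.3]
width: 1.004
[0.64839626 0.02654851 0.05845536] 10.543937171474969 [ 0.003  0.367  1.81  -0.     0.965 -0.181]
```

View pics/wrist4.png

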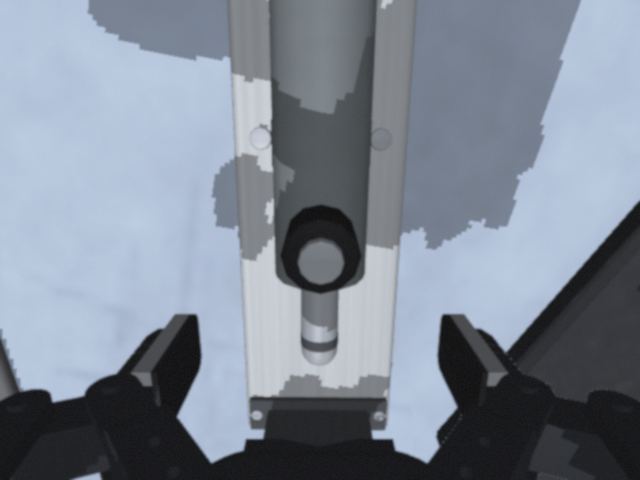

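The spindle (320,340) is centred between the pads at 199 and 441. I'll descend 14 mm and close.

```bash
python3 -m creep '[[0,[0,0,-7],0],[0,[0,0,-7],0],[0,[0,0,0],0],[0,[0,0,0],0],[255,[0,0,0],0],[255,[0,0,0],0],[255,[0,0,0],0],[255,[0,0,0],0]]' 60
python3 -m creep '[[255,[0,0,0],0],[255,[0,0,0],0],[255,[0,0,0],0],[255,[0,0,0],0],[255,[0,0,0],0],[255,[0,0,0],0],[255,[0,0,0],0],[255,[0,0,0],0]]'
```

```text
time: 5.63
tool_pos: [0.6484, 0.0266, 0.0446]
tcp_rot: [1.073, 1.29, -1.072]
wrist_force: [-0.6, 1.1, 0.0]
width: 0.453
time: 6.3
tool_pos: [0.6483, 0.0266, 0.0445]
tcp_rot: [1.073, 1.29, -1.072]
wrist_force: [-0.6, -0.4, 3.8]
width: 0.144
```

```bash
python3 -m creep '[[255,[1.8,-9.8,0],0],[255,[1.8,-9.8,0],0],[255,[1.8,-9.8,0],0],[255,[1.8,-9.8,0],0],[255,[1.8,-9.8,0],0],[255,[1.8,-9.8,0],0],[255,[0,0,0],0],[255,[0,0,0],0]]'
python3 - <<'E'
from h import *
from workcell import *
s=read_state();print(s["tool_pos"],s["wrist_force"],s["width"]);shot("scene",5);shot("wrist",5)
a=cv2.imread("pics/scene5.png");cv2.imwrite("pics/c5.png",cv2.resize(a[200:320,230:390],None,fx=4,fy=4,interpolation=cv2.INTER_CUBIC))
E
```

```text
time: 6.97
tool_pos: [0.659, -0.0333, 0.0441]
tcp_rot: [1.072, 1.29, -1.073]
wrist_force: [-0.2, -3.1, 1.6]
width: 0.14
[ 0.65901298 -0.03325901  0.04409147] [-0.24336382 -3.14484016  1.57232631] 0.1395838949177496
```

View pics/c5.png

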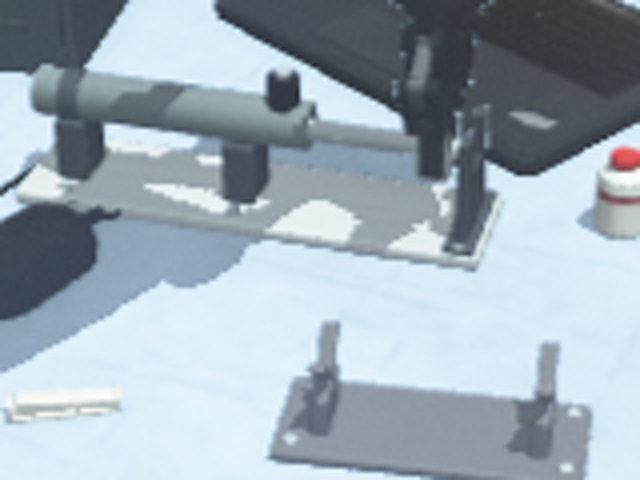

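View pics/wrist5.png

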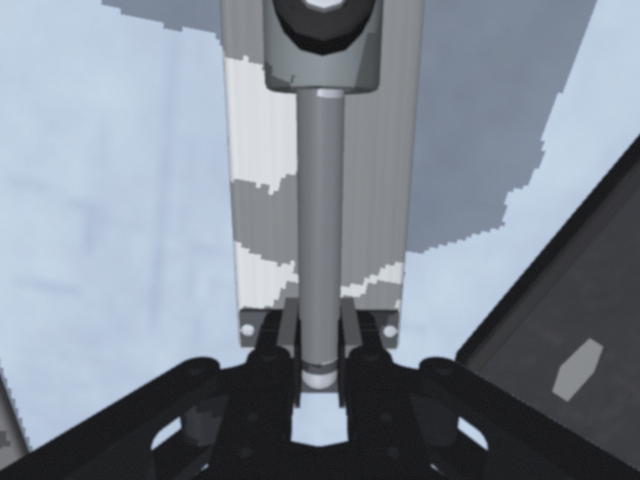

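Both views show the spindle drawn 60 mm with the grip holding and its tip (318,378 in the wrist view) just at the notch. I'll pull 4 mm more so the tip sits in the notch, then open halfway and go back.

```bash
python3 -m creep '[[255,[0.7,-4,0],0],[255,[0,0,0],0],[255,[0,0,0],0],[130,[0,0,0],0],[130,[0,0,0],0],[130,[0,0,0],0],[130,[0,0,0],0],[130,[0,0,0],0]]'
python3 -m creep '[[130,[-3,16.4,0],0],[130,[-3,16.4,0],0],[130,[-3,16.4,0],0],[130,[-3,16.4,0],0],[130,[0,0,0],0],[130,[0,0,0],0],[130,[0,0,0],0],[130,[0,0,0],0]]'
python3 - <<'E'
from h import *
from workcell import *
s=read_state();print(s["tool_pos"],s["wrist_force"],s["width"]);shot("wrist",6)
E
```

```text
time: 7.73
tool_pos: [0.6597, -0.0364, 0.0443]
tcp_rot: [1.072, 1.29, -1.073]
wrist_force: [0.3, 0.4, -0.6]
width: 0.49
time: 8.4
tool_pos: [0.6477, 0.0292, 0.0443]
tcp_rot: [1.072, 1.29, -1.073]
wrist_force: [0.4, -0.1, 0.2]
width: 0.492
[0.64774409 0.02924857 0.04434552] [ 0.38268044 -0.05018261  0.20040218] 0.4919471438883853
```

View pics/wrist6.png

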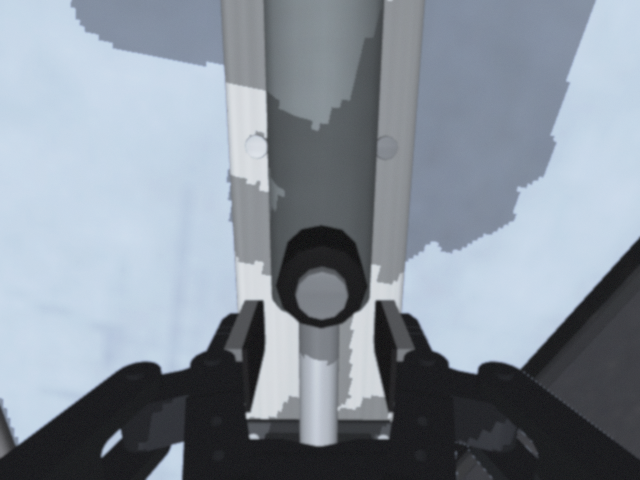

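The spindle (320,400) is centred between the half-open pads at x≈19. I'll close and make the second pull of 66 mm.

```bash
python3 -m creep '[[255,[0,0,0],0],[255,[0,0,0],0],[255,[0,0,0],0],[255,[0,0,0],0],[255,[0,0,0],0],[255,[0,0,0],0],[255,[0,0,0],0],[255,[0,0,0],0]]'
python3 -m creep '[[255,[1.98,-10.8,0],0],[255,[1.98,-10.8,0],0],[255,[1.98,-10.8,0],0],[255,[1.98,-10.8,0],0],[255,[1.98,-10.8,0],0],[255,[1.98,-10.8,0],0],[255,[0,0,0],0],[255,[0,0,0],0]]'
python3 - <<'E'
from h import *
from workcell import *
s=read_state();print(s["tool_pos"],s["wrist_force"],s["width"]);shot("scene",7)
a=cv2.imread("pics/scene7.png");cv2.imwrite("pics/c7.png",cv2.resize(a[200:320,230:430],None,fx=4,fy=4,interpolation=cv2.INTER_CUBIC))
E
```

```text
time: 9.12
tool_pos: [0.6479, 0.0289, 0.0444]
tcp_rot: [1.072, 1.29, -1.073]
wrist_force: [-0.2, -3.2, 1.2]
width: 0.143
time: 9.78
tool_pos: [0.6598, -0.0376, 0.0442]
tcp_rot: [1.071, 1.289, -1.074]
wrist_force: [0.5, -4.9, -1.3]
width: 0.143
[ 0.65984132 -0.03755726  0.04421205] [ 0.49994729 -4.88031307 -1.27193008] 0.14309121125854943
```

View pics/c7.png

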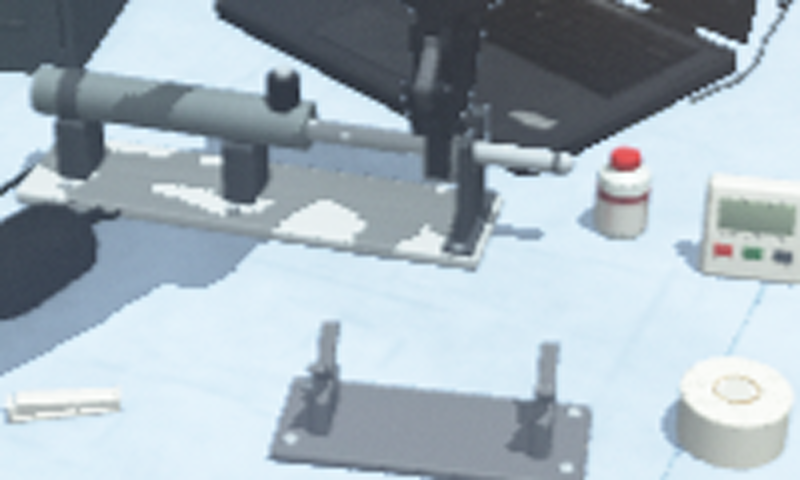

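The tip now sits past the fork at about crop (575,163), still clear of the white bottle. I'll check its reach, then regrip 50 mm back.

```bash
python3 - <<'E'
from h import *
z=load("scene",7)
u=np.array([.18,-.984]);m=np.array([.6457,.048])
p=onz(z,575/4+230,163/4+200,.062);print(p,(p[:2]-m)@u)
E
python3 -m creep '[[130,[0,0,0],0],[130,[0,0,0],0],[130,[0,0,0],0],[130,[0,0,0],0],[130,[-3,16.4,0],0],[130,[-3,16.4,0],0],[130,[-3,16.4,0],0],[130,[0,0,0],0]]'
python3 -m creep '[[130,[0,0,0],0],[255,[0,0,0],0],[255,[0,0,0],0],[255,[0,0,0],0],[255,[0,0,0],0],[255,[0,0,0],0],[255,[0,0,0],0],[255,[0,0,0],0]]' 90
python3 - <<'E'
from h import *
from workcell import *
s=read_state();print(s["tool_pos"],s["wrist_force"],s["width"]);shot("wrist",8)
E
```

```text
[ 0.67559754 -0.11872196  0.062     ] 0.16943596547258807
time: 10.5
tool_pos: [0.6494, 0.0179, 0.0441]
tcp_rot: [1.071, 1.294, -1.071]
wrist_force: [-0.6, 0.9, -0.8]
width: 0.491
time: 11.17
tool_pos: [0.6507, 0.0136, 0.0445]
tcp_rot: [1.073, 1.29, -1.073]
wrist_force: [-1.5, 1.5, 2.9]
width: 0.128
[0.65068333 0.01356473 0.04453904] [-1.51160476  1.47590768  2.86408432] 0.12832610112985582
```

View pics/wrist8.png

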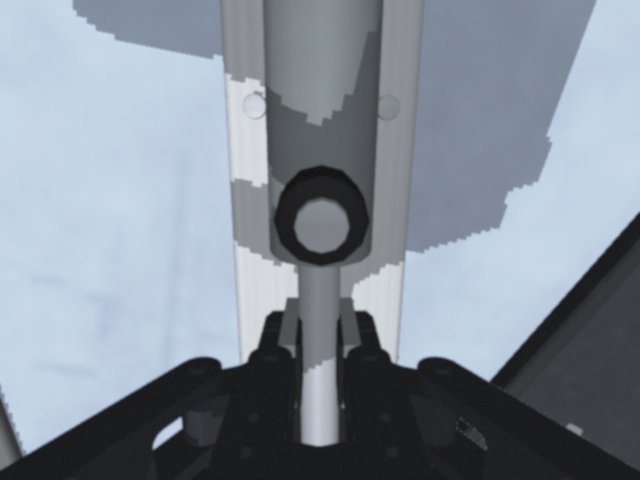

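The grip holds, with the tip 169 mm out, so 41 mm remain. I'll pull 50 mm.

```bash
python3 -m creep '[[255,[1.5,-8.2,0],0],[255,[1.5,-8.2,0],0],[255,[1.5,-8.2,0],0],[255,[1.5,-8.2,0],0],[255,[1.5,-8.2,0],0],[255,[1.5,-8.2,0],0],[255,[0,0,0],0],[255,[0,0,0],0]]'
python3 - <<'E'
from h import *
from workcell import *
s=read_state();print(s["tool_pos"],s["wrist_force"],s["torque"],s["width"]);shot("wrist",9);shot("scene",9)
a=cv2.imread("pics/scene9.png");cv2.imwrite("pics/c9.png",cv2.resize(a[200:320,230:430],None,fx=4,fy=4,interpolation=cv2.INTER_CUBIC))
E
```

```text
time: 11.88
tool_pos: [0.6594, -0.0365, 0.0439]
tcp_rot: [1.073, 1.29, -1.074]
wrist_force: [1.3, 0.4, -0.6]
width: 0.136
[ 0.65937161 -0.03648267  0.04386281] [ 1.26858227  0.4070175  -0.62232289] [-0.00634629  0.03859266 -0.05735155] 0.13602397563106786
```

View pics/wrist9.png

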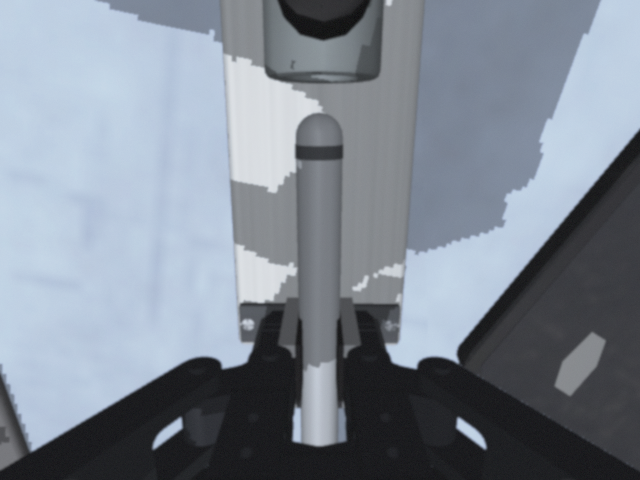

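View pics/c9.png

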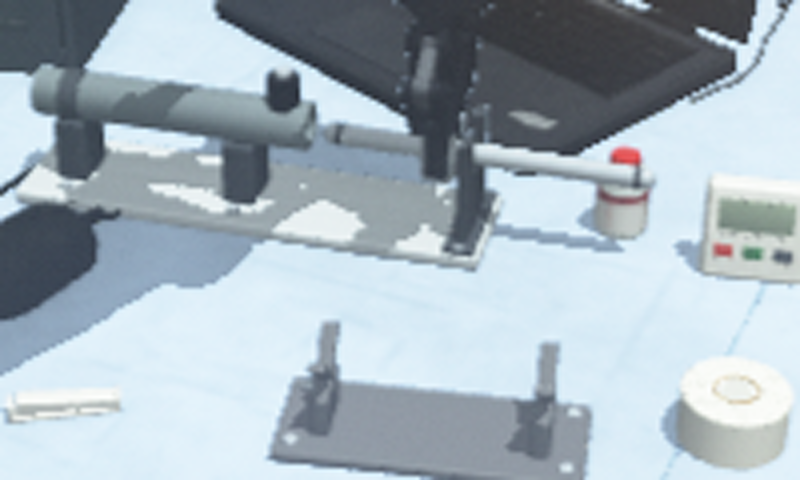

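The back end is out: at (319,113) in the wrist view, with a gap to the mouth rim at about row 80. In the scene view the spindle lies through the fork, passing in front of the bottle. I'll work out the back end, then lift straight up.

```bash
python3 - <<'E'
from h import *
z=load("wrist",9);w=load("scene",9)
u=np.array([.18,-.984]);m=np.array([.6457,.048])
for p in (onz(z,319.5,113,.063),onz(w,655/4+230,180/4+200,.062)): print(p,(p[:2]-m)@u)
print((np.array([.6594,-.0365])-m)@u)
E
python3 -m creep '[[255,[0,0,4],0],[255,[0,0,8],0],[255,[0,0,10],0],[255,[0,0,12],0],[255,[0,0,14],0],[255,[0,0,14],0],[255,[0,0,10],0],[255,[0,0,0],0]]'
python3 - <<'E'
from h import *
from workcell import *
s=read_state();M=R.from_rotvec(s["tcp_rot"]).as_matrix();print(s["tool_pos"],s["wrist_force"],s["width"],np.degrees(np.arctan2(M[1,1],M[0,1])));shot("side",10);shot("scene",10);shot("wrist",10)
a=cv2.imread("pics/scene10.png");cv2.imwrite("pics/c10.png",cv2.resize(a[180:320,230:430],None,fx=4,fy=4,interpolation=cv2.INTER_CUBIC))
a=cv2.imread("pics/side10.png");cv2.imwrite("pics/d10.png",cv2.resize(a[140:330,190:410],None,fx=3,fy=3,interpolation=cv2.INTER_CUBIC))
E
```

```text
[0.64665178 0.03879047 0.063     ] 0.009233494708480566
[ 0.67738921 -0.16928852  0.062     ] 0.2195159612828308
0.08561399999999998
time: 12.65
tool_pos: [0.6622, -0.0357, 0.1209]
tcp_rot: [1.075, 1.285, -1.068]
wrist_force: [0.7, -1.0, -0.0]
width: 0.13
[ 0.66223398 -0.03566111  0.12094837] [ 0.72117422 -0.96377024 -0.03831313] 0.1298030567499812 10.546812421794108
```

View pics/c10.png

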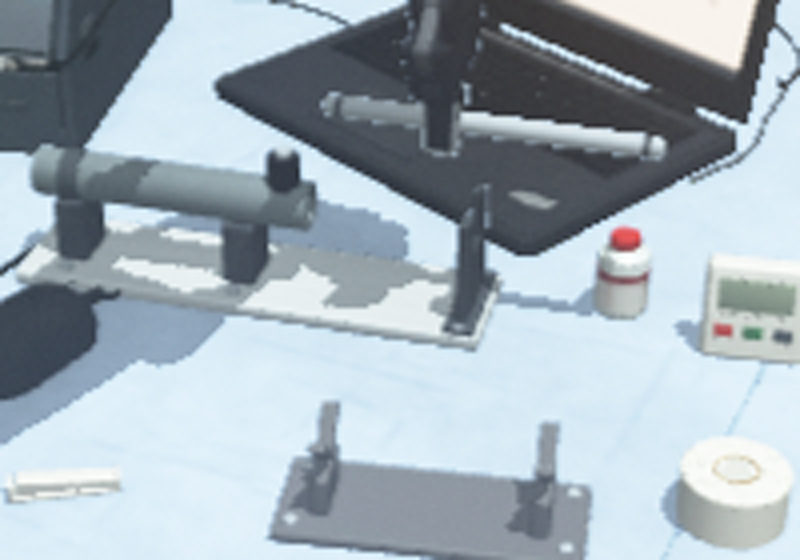

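View pics/d10.png

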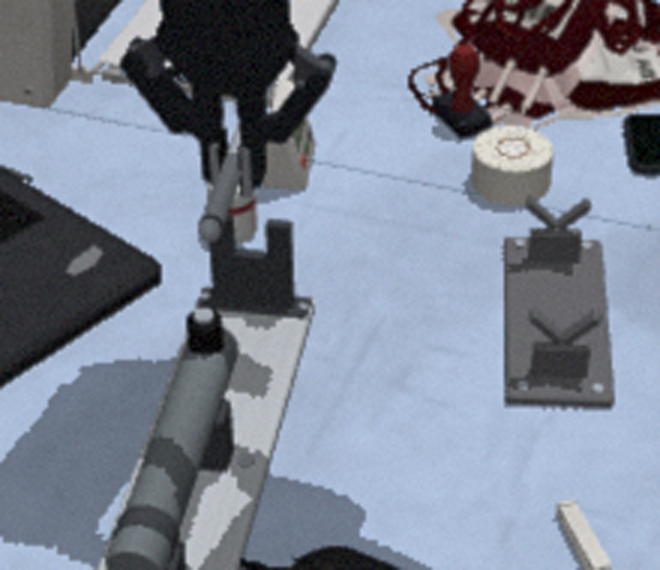

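View pics/wrist10.png

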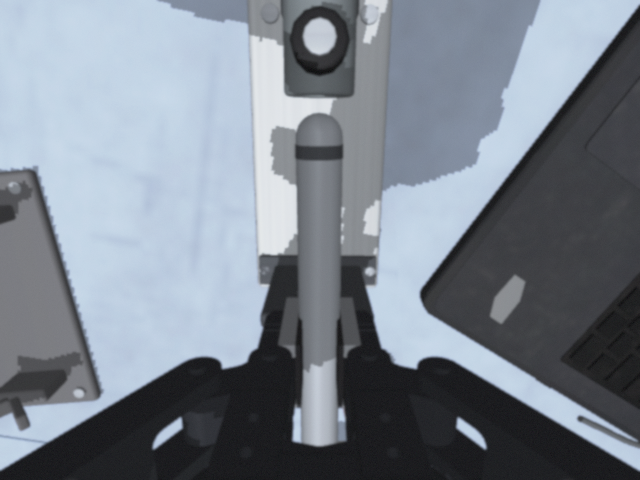

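The spindle is lifted and level in the jaws (back end still at (319,113) in the wrist view), clear of fork and bottle; its centre lies 29 mm ahead of the grip. I'll carry it to above the rest and turn it 5.5°.

```bash
python3 -m creep '[[255,[-10,-3,5],0.012],[255,[-20,-5,5],0.012],[255,[-25,-6,5],0.012],[255,[-25,-6,5],0.012],[255,[-25,-6,0],0.012],[255,[-25,-6,0],0.012],[255,[-25,-6,0],0.012],[255,[-20,-6,0],0.012]]'
python3 -m creep '[[255,[-16,-4,0],0],[255,[-10,-2,0],0],[255,[0,0,0],0],[255,[0,0,0],0],[255,[0,0,0],0],[255,[0,0,0],0],[255,[0,0,0],0],[255,[0,0,0],0]]'
python3 - <<'E'
from h import *
from workcell import *
s=read_state();M=R.from_rotvec(s["tcp_rot"]).as_matrix();print(s["tool_pos"],s["wrist_force"],s["width"],np.degrees(np.arctan2(M[1,1],M[0,1])));shot("wrist",11);shot("side",11);shot("scene",11)
a=cv2.imread("pics/scene11.png");cv2.imwrite("pics/c11.png",cv2.resize(a[220:340,250:410],None,fx=5,fy=5,interpolation=cv2.INTER_CUBIC))
a=cv2.imread("pics/side11.png");cv2.imwrite("pics/d11.png",cv2.resize(a[130:330,300:460],None,fx=3,fy=3,interpolation=cv2.INTER_CUBIC))
E
```

```text
time: 13.47
tool_pos: [0.481, -0.0795, 0.1351]
tcp_rot: [0.999, 1.332, -1.001]
wrist_force: [-0.1, -1.4, -0.5]
width: 0.131
time: 14.13
tool_pos: [0.4592, -0.0853, 0.1363]
tcp_rot: [1.0, 1.329, -1.0]
wrist_force: [0.2, 0.8, -1.7]
width: 0.134
[ 0.45922247 -0.08532136  0.13627383] [ 0.18865745  0.77918883 -1.70488586] 0.13367494405592178 16.072395850311484
```

View pics/wrist11.png

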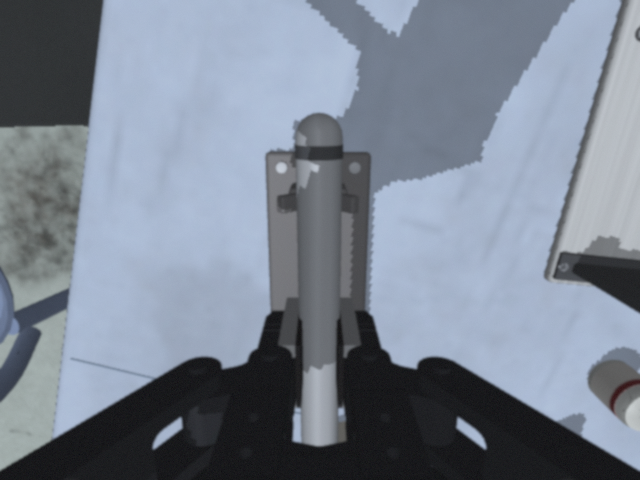

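View pics/d11.png

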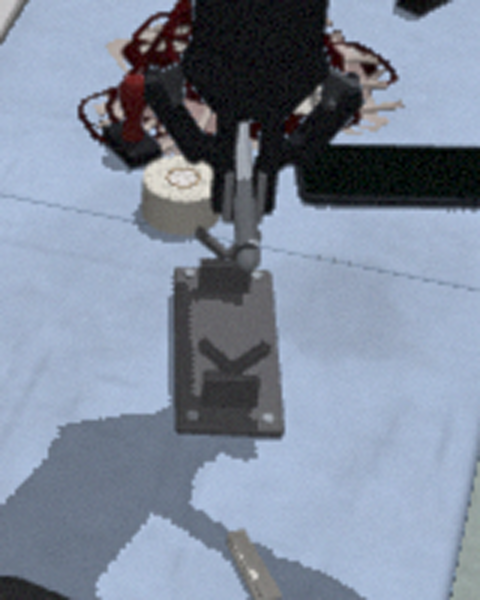

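View pics/c11.png

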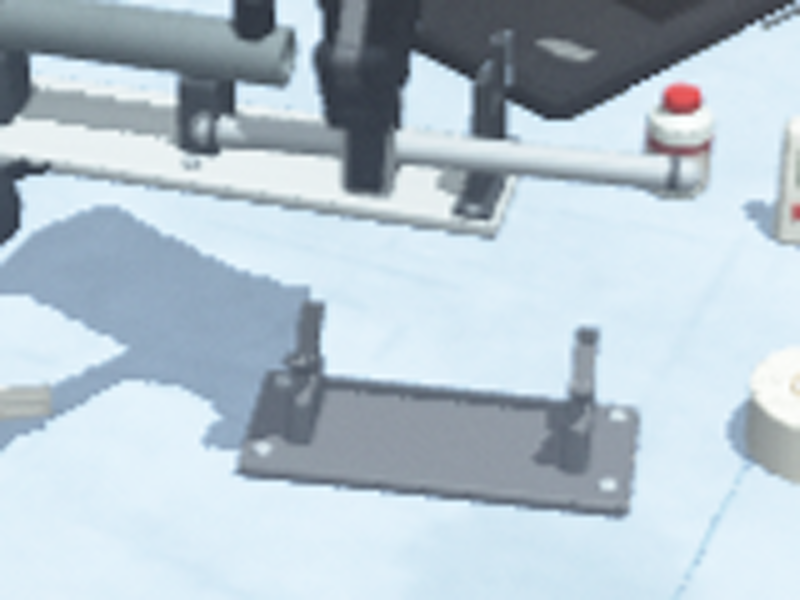

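The wrist view shows the back vee (278–357, row 203) and plate edge (267–370, row 153) centred on px 318, with the spindle at 320, so it is well in line. I'll get numbers.

```bash
python3 - <<'E'
from h import *
z=load("wrist",11);t=np.array([.4592,-.0853])
a=np.radians(-73.93);r=np.array([np.cos(a),np.sin(a)]);n=np.array([-r[1],r[0]])
for k,p,h in [("cornL",(267,153),.008),("cornR",(370,152),.008),("veeL",(278,196),.06),("veeR",(357,196),.06),("eL",(272,310),.008),("eR",(370,310),.008),("back",(320,113),.155)]:
    q=onz(z,*p,h);print(k,q.round(4),((q[:2]-t)@r).round(4),((q[:2]-t)@n).round(4))
E
```

```text
cornL [ 0.413 -0.043  0.008] -0.0534 -0.0327
cornR [ 0.4774 -0.0239  0.008 ] -0.054 0.0345
veeL [ 0.4293 -0.0579  0.06  ] -0.0346 -0.0211
veeR [ 0.4706 -0.0461  0.06  ] -0.0345 0.0218
eL [ 0.4436 -0.1515  0.008 ] 0.0593 -0.0333
eR [ 0.5127 -0.1317  0.008 ] 0.0593 0.0386
back [ 0.4393 -0.0117  0.155 ] -0.0762 0.0013
```

Rest centre is 31 mm ahead of the grip and spindle centre 29 mm; sideways error is about 1 mm. I'll lower it.

```bash
python3 -m creep '[[255,[0,0,-10],0],[255,[0,0,-18],0],[255,[0,0,-20],0],[255,[0,0,-18],0],[255,[0,0,-14],0],[255,[0,0,-8],0],[255,[0,0,-4],0],[255,[0,0,0],0]]'
python3 -m creep '[[255,[0,0,-3],0],[255,[0,0,-3],0],[255,[0,0,0],0],[255,[0,0,0],0],[255,[0,0,0],0],[255,[0,0,0],0],[255,[0,0,0],0],[255,[0,0,0],0]]'
python3 - <<'E'
from h import *
from workcell import *
s=read_state();print(s["tool_pos"],s["wrist_force"],s["width"],s["torque"].round(3));shot("wrist",12);shot("side",12)
a=cv2.imread("pics/side12.png");cv2.imwrite("pics/d12.png",cv2.resize(a[130:330,300:460],None,fx=3,fy=3,interpolation=cv2.INTER_CUBIC))
E
```

```text
time: 14.95
tool_pos: [0.4577, -0.0853, 0.0432]
tcp_rot: [1.0, 1.331, -1.002]
wrist_force: [-0.5, -0.2, -0.9]
width: 0.134
time: 15.62
tool_pos: [0.4587, -0.0855, 0.0385]
tcp_rot: [1.001, 1.328, -1.0]
wrist_force: [-0.2, 0.6, -0.9]
width: 0.126
[ 0.45868863 -0.08549961  0.0384584 ] [-0.21356283  0.6005537  -0.86118896] 0.1263204628544991 [ 0.061 -0.047 -0.031]
```

View pics/d12.png

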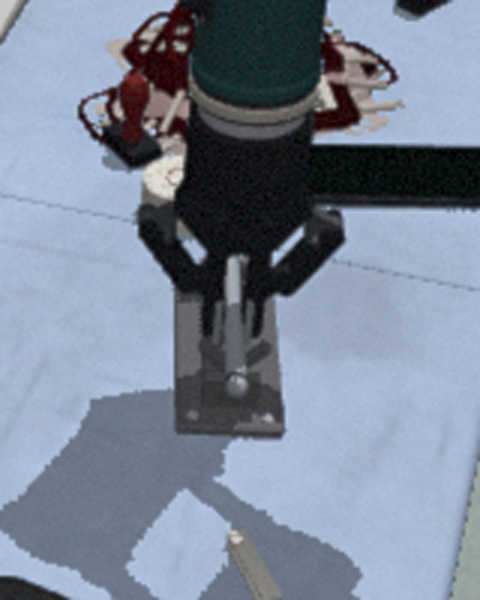

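View pics/wrist12.png

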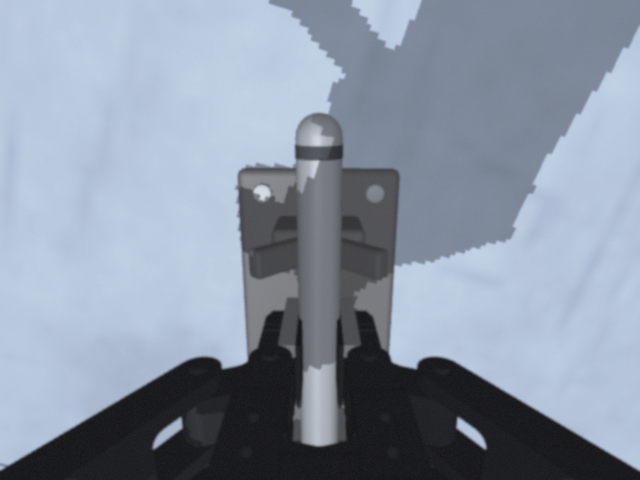

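The spindle (px 320) sits in the middle of the back vee (250–388), still about 7 mm high. I'll lower gently to contact.

```bash
python3 -m creep '[[255,[0,0,-2],0],[255,[0,0,-2],0],[255,[0,0,-1.5],0],[255,[0,0,0],0],[255,[0,0,0],0],[255,[0,0,0],0],[255,[0,0,0],0],[255,[0,0,0],0]]' 40
```

```text
time: 16.38
tool_pos: [0.4585, -0.0855, 0.0328]
tcp_rot: [1.0, 1.329, -1.001]
wrist_force: [-1.0, -1.4, 0.9]
width: 0.132
```

```bash
python3 -m creep '[[255,[0,0,-0.7],0],[255,[0,0,0],0],[255,[0,0,-0.7],0],[255,[0,0,0],0],[255,[0,0,0],0],[255,[0,0,0],0],[255,[0,0,0],0],[255,[0,0,0],0]]' 40
```

```text
time: 17.05
tool_pos: [0.4586, -0.0855, 0.0325]
tcp_rot: [1.0, 1.329, -1.001]
wrist_force: [-5.7, -0.5, 10.2]
width: 0.127
```

Contact: 10 N upward. I'll release with a small opening.

```bash
python3 -m creep '[[205,[0,0,0],0],[200,[0,0,0],0],[195,[0,0,0],0],[190,[0,0,0],0],[180,[0,0,0],0],[170,[0,0,0],0],[160,[0,0,0],0],[150,[0,0,0],0]]' 
python3 - <<'E'
from h import *
from workcell import *
s=read_state();print(s["tool_pos"],s["wrist_force"],s["width"]);shot("wrist",13);shot("side",13)
a=cv2.imread("pics/side13.png");cv2.imwrite("pics/d13.png",cv2.resize(a[130:330,300:460],None,fx=3,fy=3,interpolation=cv2.INTER_CUBIC))
E
```

```text
time: 17.72
tool_pos: [0.4585, -0.0854, 0.0313]
tcp_rot: [1.0, 1.329, -1.001]
wrist_force: [-0.1, 0.6, -0.1]
width: 0.411
[ 0.4585234  -0.08542888  0.03128666] [-0.10286852  0.59445398 -0.05959508] 0.41108634296073876
```

View pics/wrist13.png

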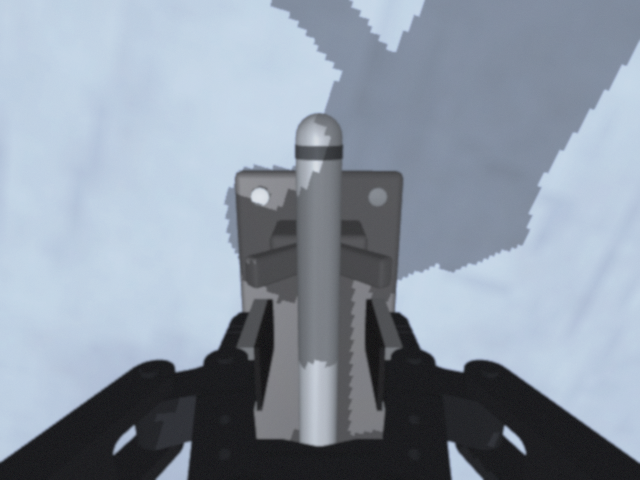

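View pics/d13.png

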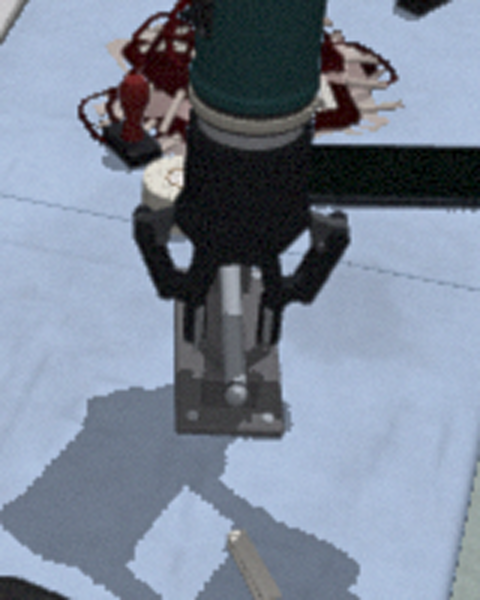

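The spindle rests in the vees, free between the pads (265 and 375). I'll rise straight up.

```bash
python3 -m creep '[[130,[0,0,4],0],[130,[0,0,8],0],[130,[0,0,12],0],[130,[0,0,20],0],[130,[0,0,30],0],[130,[0,0,30],0],[130,[0,0,30],0],[130,[0,0,30],0]]' 
python3 -m creep '[[130,[0,15,15],0],[130,[0,15,15],0],[130,[0,15,15],0],[130,[0,15,0],0],[130,[0,0,0],0],[130,[0,0,0],0],[130,[0,0,0],0],[130,[0,0,0],0]]' 
python3 - <<'E'
from h import *
from workcell import *
s=read_state();print(s["tool_pos"],s["wrist_force"],s["width"],s["joint_vel"].round(3));shot("wrist",14);shot("side",14);shot("scene",14)
a=cv2.imread("pics/side14.png");cv2.imwrite("pics/d14.png",cv2.resize(a[130:330,300:460],None,fx=3,fy=3,interpolation=cv2.INTER_CUBIC))
E
```

```text
time: 18.48
tool_pos: [0.4584, -0.0854, 0.1977]
tcp_rot: [1.001, 1.328, -1.0]
wrist_force: [-0.2, 0.1, 0.1]
width: 0.49
time: 19.15
tool_pos: [0.4581, -0.026, 0.2399]
tcp_rot: [1.0, 1.329, -1.002]
wrist_force: [-0.4, 0.1, 0.6]
width: 0.493
[ 0.45812645 -0.02596803  0.23992594] [-0.39638642  0.09313713  0.55259136] 0.4927172558966503 [-0.005  0.003  0.002  0.003 -0.001  0.003]
```

View pics/wrist14.png

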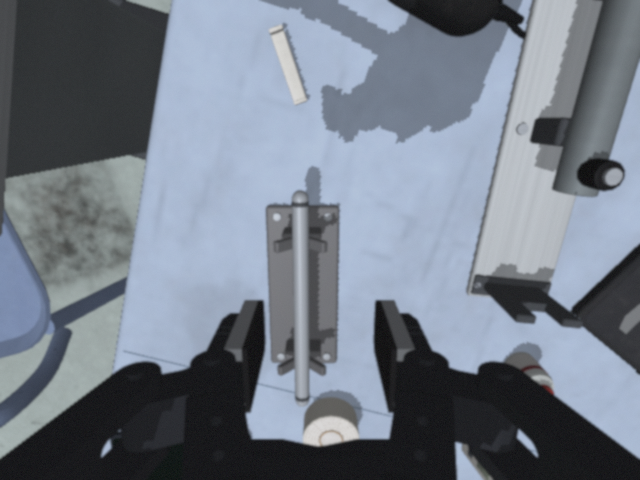

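View pics/scene14.png

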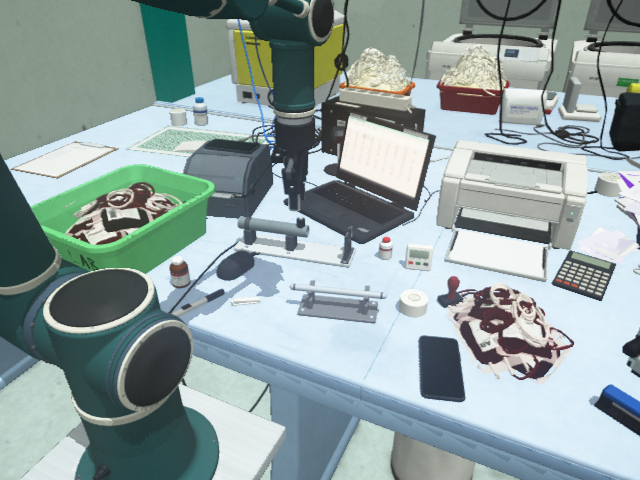

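View pics/d14.png

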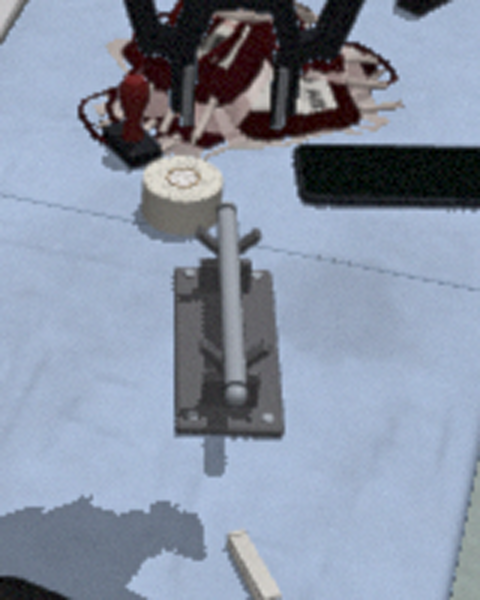

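```bash
python3 - <<'E'
from h import *
from workcell import finish_job
z=load("wrist",14)
b=onz(z,300,191,.05);f=onz(z,301.5,402,.05);c=(b+f)/2
k=np.array([onz(z,*p,.008) for p in [(267,206),(339,206),(337,362),(269,362)]]);C=k.mean(0)
d=(k[2]+k[3]-k[0]-k[1])/2;d=d[:2]/np.linalg.norm(d[:2]);n=np.array([-d[1],d[0]])
w=(f-b)[:2]
print("len",np.linalg.norm(w),"angle",np.arctan2(w@n,w@d),"along",(c-C)[:2]@d,"side",(c-C)[:2]@n)
P=cloud(z);print("rod top z",P[300,301],P[220,300],P[370,301])
print(finish_job())
E
```

```text
len 0.20599750442725362 angle 0.0049118636165300196 along -0.0021255354257762797 side -0.00040478942422066133
rod top z [ 0.46524451 -0.10401277  0.05636895] [ 0.44551056 -0.03483384  0.05615145] [ 0.48379538 -0.17192141  0.05700339]
the job is handed in; nothing more can be done
None
```

The spindle is out of the sleeve and lying in both vees of the rest, released, and the job is handed in. It took three pulls of about 63, 67 and 50 mm, and about 19 s of the allowed 51 s.

- **Draw-out:** after the third pull the camera put the back end about 9 mm outside the mouth. I then lifted the spindle clear of the fork and carried it over to the rest.
- **Lay-down:** I set it down with about 10 N of contact force, opened the jaws a little at a time and rose straight up.
- **Final position, from the last wrist picture:**

| Check | Measured | Limit |
|---|---|---|
| Lengthwise from the rest's centre | −2 mm | 30 mm |
| Sideways from the rest's centre | −0.4 mm | 8 mm |
| Angle to the rest | 0.005 rad | 0.08 rad |
| Height of the axis | about 49–50 mm | 44–56 mm |

- **Clearances:** the arm was clear of everything and still. No bystander showed any visible shift in the last pictures, though I judged that by eye rather than measuring it.
- **Disagreements:** early on, the scene and side cameras differed by 8–9 mm on the rest's position, so I worked from the wrist camera. The last picture gave the spindle's length as 206 mm instead of 210 mm, which is within measuring error.

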